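Load a label roll on its spindle and lock it with the C-shaped keeper

TASK

Put the taller of the two label rolls over the upright spindle so that it stands down on the spindle's flange. Then slide the C-shaped keeper plate sideways, through its open gap, onto the spindle's thin neck between the roll and the head, fully home, and let it lie flat on the roll, grip fin up. Leave the shorter roll, the tape measure and the screw box where they are.

Things in the scene. Friction and masses are not known exactly. Their poses are not given: they have to be found in the camera images.
- spindle: Upright spindle fixed to the table, round; origin on its axis at table height, z up. Heights above table: dark foot 120 mm wide to 14 mm; flange 72 mm wide to 18 mm (roll stands on it); boss 27 mm dia to 80 mm; neck 14 mm dia; head 25 mm dia (bevelled top edge) from 102 to 114 mm. With the tall roll on, roll top is at 88 mm: 14 mm of gap under the head.
- roll_tall: The taller label roll, a rigid white paper cylinder on a brown card core, standing upright: 62 mm outer diameter, 70 mm high, straight bore 34 mm through it, about 0.16 kg. Origin at the centre of its underside, z up along the bore.
- roll_short: The shorter label roll (not to be used): 62 mm outer diameter, 45 mm high, bore 34 mm. Origin at the centre of its underside.
- keeper: C-shaped steel plate lying flat, 97 x 64 x 8 mm, 0.14 kg. Origin: where the rod axis belongs in the slot, at the underside; z up, x out of the open gap. Slot 19 mm wide, closed end 9.5 mm behind the origin, straight to 20 mm ahead, then flaring to about 27 mm; tips end 29 mm ahead. A tail 20 mm wide reaches 68 mm behind (-x) and carries an upright grip fin.
- keeper_fin (a point): Grip point in the keeper's grip fin, 52 mm behind the keeper's origin and 30 mm above the plate's underside. The fin is a grey upright plate 10 mm thick (across keeper y), 32 mm long (along keeper x), from 8 to 42 mm above the underside; grasp it from above, closing across its thickness.
- tape_measure: Yellow and black tape measure standing on the table, 36 x 87 x 64 mm, a bystander; origin at the centre of its underside.
- screw_box: Card box of screws, 62 x 95 x 40 mm, a bystander; origin at the centre of its underside.
Mind the look-alikes: they are no part of the job. What is shaped like the roll_tall but red is not meant.

How it is judged:
By the outcome, as a careful person would: the job done as asked, in the order asked, and still so for the second after the job is handed in, with the robot touching nothing.
It also fails if it takes over 64 s, if anything falls off the work surface, if the arm or the gripper's body presses on something with over 40 N, if the wrist force passes 120 N, or if a joint passes its speed limit or range.

ROBOT

A 7-joint arm with a two-finger parallel gripper is mounted at the origin on the work surface; the furniture and walls round the work are solid. World frame = base frame: x ahead of the robot, y to its left, z up, the work surface at z = 0. Lengths are in m, angles in rad, forces in N, time in s.
With the tool pointing down it reaches from about 0.4 to 0.85 m from the base axis. Payload 10.4 kg.
Tool frame: the origin (TCP) lies between the finger pads; the fingertips stand bot.tcp_to_tips ahead of it and the grasp point (between the pads) lies 8 mm behind it (bot.tcp_to_tips is the distance from the TCP to the fingertips, in m); z points along the fingers, y is the line along which they close (so a half turn about z gives the same grasp; the last joint's range is limited). The gripper opens to 87 mm and grips with 3 to 60 N. Pads are 19 mm wide; open, the fingers measure 117 mm over their backs; the gripper's body (75 mm by 190 mm) begins 51 mm behind the grasp point.
Start: joints at [0.656, 0.332, -0.065, 1.46, 0.022, 1.35, -0.088], TCP at [0.486, -0.393, 0.234] pointing down, gripper open.
Joint ranges: [-2.6, 2.6], [-0.5, 2.12], [-1.47, 1.34], [0.16, 2.42], [-1.27, 4.41], [0.06, 2.06], [-2.6, 2.6]. Speed limits (rad/s): [2.22, 2.22, 2.79, 2.79, 3.14, 3.14, 3.14].

INTERFACE

Orientations are given as a unit quaternion [x, y, z, w].
In Python, from cell import bot, snapshot gives the robot as it stands.
- The arm moves only by the tool jog_arm, never from a script. Its argument "rows" is a list of rows, each a list of 4 numbers: the shift along the tool's x, y, z normalised to -1 to 1, where 1 is 30 cm, then the turn about the tool's z normalised to -1 to 1, where 1 is 45 degrees. In form: [[dx, dy, dz, spin], ...]. A call has 1 to 20 rows; each row is the pose to reach, as a shift and turn from the pose commanded when the call began, along the tool's axes at that moment; what a row does not reach only later rows make up. A row lasts 1/8 s, in which the tool goes at most 62.5 mm and 10.7 degrees, less where a joint would pass 70% of its speed; a pose out of reach is approached as far as the arm can. A call with a number of a shift or a turn outside -1 to 1 is refused whole. A call with a gripper value outside its range is refused whole. "fingers" is the opening, from 0 (shut) to 1 (fully open), set as the call begins (left out, the last holds). The fingers move at their own pace and stop on an object; "newtons" is the grip in N (left out, the last holds). Time passes only in rows, so rows that repeat a pose let the fingers close. It gives the time, the measured TCP pose, the force, the opening and the grip force at its end, in the units of the state.
- bot.observe(): the state, without advancing time (a new reading comes with each control period).
- snapshot(name): name is "scene" or "top" or "wrist"; returns a dict with "frame" (400x640x3 uint8, blue, green, red), "z_map" (400x640 float32, m along the optical axis (not along the pixel's ray), 0 where there is no reading), "fx", "fy", "cx", "cy" (pixels), "R" (3x3) and "t" (3): a world point X has camera coordinates R X + t; the wrist camera has in their place "T_tool_cam" (4x4, takes a point from camera to tool coordinates, whose origin is the TCP and whose axes are the flange's). Camera axes: x right, y down, z forward; pixel columns grow to the right and rows downward; lengths in m; the calibration is good to about 2 mm. The wrist camera is an equidistant fisheye: a pixel r from the principal point sees the ray r / f radians off the axis. A picture is of the moment at which its call begins: read the wrist's pose just before it.
- bot.sign_off(): hands the job in; it is judged then, once.
The state is a dict: "time": time; "qpos": joint angles; "joint_velocities": joint speeds; "tau": joint torques, N m; "position": TCP position; "orientation": TCP orientation; "force": force on the tool from outside, world axes, zero at the start; "torque": the same for the moment, N m; "width": finger opening in m; "grip_force": force on a finger pad.
Only numpy, scipy, OpenCV 4.12 (cv2) and the standard library are available. Lean on these libraries where they do the work, as an engineer would, in place of code of your own. Each camera call takes 0.05 s, during which the arm holds its last target. There are 200 camera calls.

## Working session

There is one attempt and no reset: what is moved stays moved. The work goes in short steps, Python scripts to look and compute and a tool call to move; the robot and the scene stay as the last step left them, time stands still between calls to the robot, and variables do not carry over. Pictures are saved under pics/ and viewed, at most 10 in all, crops included, and the job is handed in when it is done.

Besides the shell and the picture viewer there is one more tool, called after "Call:" by a JSON object that holds its "name" and its "arguments". jog_arm: Moves the arm, as the interface text tells. Its arguments: {"type":"object","properties":{"rows":{"type":"array","items":{"type":"array","items":{"type":"number","minimum":-1,"maximum":1}}},"fingers":{"type":"number"},"newtons":{"type":"number"}},"required":["rows"]}

```bash
ls; mkdir -p pics; python3 - <<'E'
from cell import bot, snapshot
import cv2, numpy as np
print(bot.observe(), bot.tcp_to_tips)
a=snapshot("scene");b=snapshot("top")
for n,s in (("scene",a),("top",b)):
    cv2.imwrite(f"pics/{n}0.png",s["frame"]); np.savez(f"{n}0.npz",**s)
    print(n,s["fx"],s["cx"],s["cy"],s["R"].round(3).tolist(),np.round(s["t"],3), (s["z_map"]>0).mean())
E
```

```text
pics
{'time': 0.0, 'qpos': array([ 0.65640428,  0.33287492, -0.06472617,  1.46093576,  0.02159596,
        1.34988402, -0.08844352]), 'joint_velocities': array([-1.32145780e-03,  9.35610741e-04, -1.48339393e-04,  1.22255109e-03,
       -5.90091527e-05, -3.67886331e-04,  2.19439084e-04]), 'tau': array([ 1.22719237e-03, -6.23254752e+01,  2.53046025e-02, -3.89897311e+01,
       -6.13456266e-02,  3.98106978e-02,  1.04897076e-04]), 'position': array([ 0.48609721, -0.39227236,  0.23275474]), 'orientation': array([ 9.02202554e-01,  4.31312017e-01, -3.26550839e-04, -6.22884658e-04]), 'force': array([ 0.05112651, -0.30758767,  0.01316867]), 'torque': array([-0.02417278, -0.0281232 ,  0.02761667]), 'grip_force': 0.0, 'width': 0.08744056158419512} 0.011
scene 419.3788125100184 316.0331281991493 194.44873416748442 [[-0.748, -0.663, 0.005], [-0.421, 0.469, -0.776], [0.513, -0.583, -0.63]] [0.448 0.292 0.692] 0.9961796875
top 372.43742313461655 319.0219728210804 201.43620294850305 [[0.008, -1.0, -0.008], [-0.992, -0.007, -0.125], [0.125, 0.009, -0.992]] [0.006 0.608 0.952] 0.9959609375
```

View pics/scene0.png

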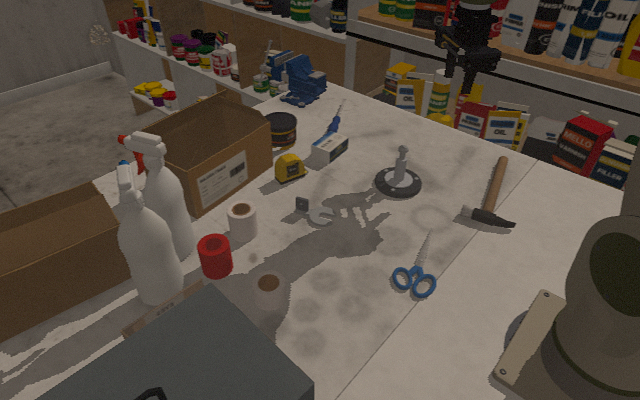

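View pics/top0.png

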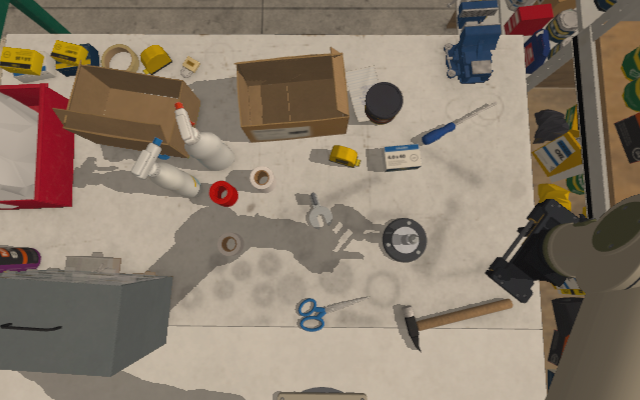

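The scene view has a white roll at (242,222), a second at (268,290) in shadow, the red roll at (215,256), the keeper at (315,211) and the spindle at (402,170). In the top view the rolls are at (261,178) and (230,244), the keeper at (317,212) and the spindle at (404,240). Next I'll measure heights and positions.

```bash
cat > h.py <<'E'
import numpy as np, cv2
def cloud(s):
    v,u=np.mgrid[0:400,0:640]; z=s["z_map"]
    c=np.stack([(u-s["cx"])/s["fx"]*z,(v-s["cy"])/s["fy"]*z,z],-1)
    P=(c-s["t"])@s["R"]; P[z==0]=np.nan; return P
def circ(p):
    A=np.c_[2*p,np.ones(len(p))]; x=np.linalg.lstsq(A,(p**2).sum(1),rcond=None)[0]
    return x[0],x[1],np.sqrt(x[2]+x[0]**2+x[1]**2)
E
python3 - <<'E'
from h import *
C={}
for n in("top","scene"):
    s=dict(np.load(n+"0.npz")); C[n]=cloud(s)
T=C["top"]
for nm,(u,v) in dict(A=(261,178),B=(230,244),red=(222,194),sp=(404,240),keep=(317,212)).items():
    c=T[v-4:v+5,u-4:u+5].reshape(-1,3); m=np.nanmedian(c,0)
    for n in C:
        P=C[n].reshape(-1,3); q=P[(np.hypot(*(P[:,:2]-m[:2]).T)<.06)&(P[:,2]>.006)&(P[:,2]<.2)]
        h=np.percentile(q[:,2],[50,90,97]); zt=h[2]; top=q[abs(q[:,2]-zt)<.005]
        print(nm,n,len(q),h.round(4),"top centroid",top[:,:2].mean(0).round(4),"bbox mid",((top[:,:2].max(0)+top[:,:2].min(0))/2).round(4),np.ptp(top[:,:2],0).round(3))
        print("  bbox all",q.min(0).round(3),q.max(0).round(3))
E
```

```text
A top 481 [0.0674 0.0706 0.0718] top centroid [0.6663 0.1602] bbox mid [0.6661 0.1609] [0.061 0.06 ]
  bbox all [0.636 0.13  0.006] [0.696 0.191 0.073]
A scene 1042 [0.0562 0.0713 0.072 ] top centroid [0.667  0.1634] bbox mid [0.6689 0.1624] [0.063 0.062]
  bbox all [0.636 0.132 0.006] [0.7   0.194 0.073]
B top 416 [0.043  0.0457 0.0472] top centroid [0.4944 0.2448] bbox mid [0.4949 0.2454] [0.06  0.058]
  bbox all [0.465 0.214 0.006] [0.525 0.275 0.048]
B scene 1100 [0.0411 0.0465 0.0473] top centroid [0.4953 0.2476] bbox mid [0.4967 0.2463] [0.061 0.06 ]
  bbox all [0.466 0.216 0.006] [0.527 0.278 0.049]
red top 699 [0.0673 0.0918 0.1509] top centroid [0.6402 0.336 ] bbox mid [0.6405 0.3361] [0.015 0.004]
  bbox all [0.596 0.234 0.006] [0.657 0.339 0.173]
red scene 1291 [0.0569 0.0713 0.0723] top centroid [0.6277 0.2682] bbox mid [0.6293 0.2878] [0.062 0.101]
  bbox all [0.598 0.237 0.006] [0.66  0.339 0.159]
sp top 1378 [0.0149 0.0472 0.1115] top centroid [ 0.5093 -0.2198] bbox mid [ 0.5098 -0.2202] [0.022 0.022]
  bbox all [ 0.45  -0.269  0.006] [ 0.565 -0.162  0.116]
sp scene 1261 [0.017  0.0805 0.1107] top centroid [ 0.5091 -0.2152] bbox mid [ 0.5097 -0.217 ] [0.021 0.02 ]
  bbox all [ 0.452 -0.268  0.006] [ 0.566 -0.158  0.118]
keep top 332 [0.0083 0.0394 0.0418] top centroid [0.6166 0.0239] bbox mid [0.6167 0.0245] [0.027 0.016]
  bbox all [ 0.539 -0.024  0.006] [0.635 0.036 0.044]
keep scene 543 [0.0093 0.0378 0.0428] top centroid [0.6181 0.0268] bbox mid [0.6186 0.0265] [0.03  0.019]
  bbox all [ 0.539 -0.024  0.006] [0.634 0.04  0.045]
```

Call:
{"name": "jog_arm", "arguments": {"rows": [[0.1,-0.06,0,0],[0.25,-0.15,0,0],[0.4,-0.245,0,0],[0.5,-0.305,0,0],[0.5,-0.305,0,0],[0.5,-0.305,0,0]]}}

```text
time: 0.85
position: [0.5091, -0.2191, 0.2334]
orientation: [0.902, 0.431, -0.0, 0.0]
force: [0.9, 0.7, 0.3]
width: 0.0867
grip_force: 0.0
```

```bash
python3 - <<'E'
from cell import bot, snapshot
import numpy as np, cv2
o=bot.observe(); s=snapshot("wrist"); print(o["time"],o["position"],o["orientation"]); print(s["T_tool_cam"].round(4),s["fx"],s["cx"],s["cy"])
np.savez("w1.npz",pos=o["position"],q=o["orientation"],**s); cv2.imwrite("pics/w1.png",s["frame"])
E
```

```text
0.85 [ 0.5090874  -0.21907469  0.23335421] [ 9.02352486e-01  4.30998738e-01 -2.69993873e-04  7.00827233e-05]
[[-1.000e-04 -9.553e-01 -2.958e-01  8.110e-02]
 [ 1.000e+00  2.000e-04 -9.000e-04 -7.000e-04]
 [ 9.000e-04 -2.958e-01  9.553e-01 -1.517e-01]
 [ 0.000e+00  0.000e+00  0.000e+00  1.000e+00]] 309.70691628693146 317.74900042438924 198.7657206744914
```

View pics/w1.png

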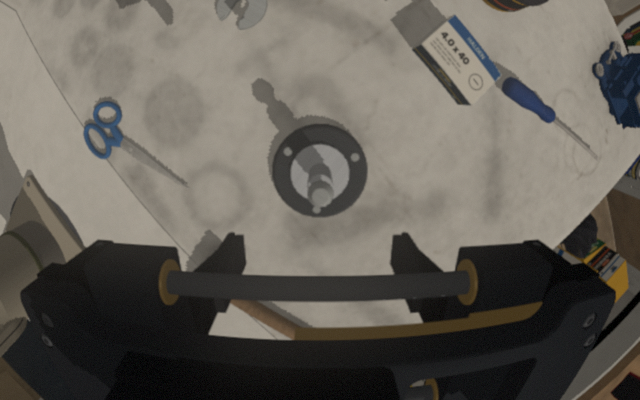

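The wrist view shows the dark foot disc centred near (320,170), the flange at (320,175), and the head near (317,205). I'll turn these into positions using the wrist depth and ray casting.

```bash
cat >> h.py <<'E'
from scipy.spatial.transform import Rotation as Ro
def wrays(s):
    v,u=np.mgrid[0:400,0:640]; x=(u-s["cx"])/s["fx"]; y=(v-s["cy"])/s["fy"]; r=np.hypot(x,y)+1e-9
    d=np.stack([np.sin(r)*x/r,np.sin(r)*y/r,np.cos(r)],-1); T=s["T_tool_cam"]; R=Ro.from_quat(s["q"]).as_matrix()
    return d, d@T[:3,:3].T@R.T, R@T[:3,3]+s["pos"]
def wcloud(s):
    d,D,o=wrays(s); z=s["z_map"]; P=o+D*(z/np.maximum(d[...,2],.05))[...,None]; P[z==0]=np.nan; return P
def wplane(s,h):
    d,D,o=wrays(s); return o+D*((h-o[2])/D[...,2])[...,None]
def take(n):
    from cell import bot,snapshot
    o=bot.observe(); s=snapshot("wrist"); s.update(pos=o["position"],q=o["orientation"]); np.savez(n+".npz",**s); cv2.imwrite(f"pics/{n}.png",s["frame"])
    print(o["time"],o["position"].round(4),o["orientation"].round(4),o["width"]); return s
E
python3 - <<'E'
from h import *
s=dict(np.load("w1.npz")); P=wcloud(s); f=P.reshape(-1,3)
c=np.array([.5094,-.218])
r=np.hypot(f[:,0]-c[0],f[:,1]-c[1]); n=(f[:,2]<.13)&(f[:,2]>-.02)
h=f[n&(r<.03)&(f[:,2]>.105)]; print("head",len(h),np.median(h[:,2]),(h[:,:2].max(0)+h[:,:2].min(0))/2,np.ptp(h[:,:2],0),h[:,:2].mean(0))
# foot by colour on z=.014 plane
g=s["frame"].astype(int).max(2); Q=wplane(s,.014)
m=((g<75)&(np.hypot(Q[...,0]-c[0],Q[...,1]-c[1])<.075)&(np.arange(400)[:,None]<222)).astype(np.uint8)
cs,_=cv2.findContours(m,0,cv2.CHAIN_APPROX_NONE); k=max(cs,key=cv2.contourArea)[:,0]; print(len(k))
q=Q[k[:,1],k[:,0],:2]; x=circ(q)
for _ in range(3):
    e=abs(np.hypot(q[:,0]-x[0],q[:,1]-x[1])-x[2]); x=circ(q[e<max(.002,np.median(e))]); 
print("foot",x)
fl=f[n&(r>.02)&(r<.1)]; a=fl[(fl[:,2]>.009)]; print("foot cloud",circ(a[:,:2][abs(np.hypot(*(a[:,:2]-c).T)-.06)<.004]))
print("floor z",np.median(f[n&(r>.07)&(r<.12)][:,2]), "flange z",np.median(f[n&(r>.022)&(r<.033),2]))
# keeper
C={"w":f}
for nm in("top","scene"): C[nm]=cloud(dict(np.load(nm+"0.npz"))).reshape(-1,3)
for nm,p in C.items():
    b=(p[:,0]>.53)&(p[:,0]<.65)&(p[:,1]>-.04)&(p[:,1]<.06)
    fin=p[b&(p[:,2]>.036)&(p[:,2]<.05)]; pl=p[b&(p[:,2]>.004)&(p[:,2]<.013)]
    if len(fin)<5: print(nm,len(fin),len(pl)); continue
    for t,w in(("fin",fin),("plate",pl)):
        (cx,cy),(ww,hh),an=cv2.minAreaRect(w[:,:2].astype(np.float32)*1000); print(nm,t,len(w),round(cx,1),round(cy,1),round(ww,1),round(hh,1),round(an,1),"z",np.median(w[:,2]).round(4))
E
```

```text
head 537 0.1132496993353812 [ 0.51013336 -0.21938003] [0.02433581 0.02452798] [ 0.51082146 -0.21836466]
263
foot (np.float64(0.5105735962233764), np.float64(-0.21807109127319338), np.float64(0.0575989342595582))
foot cloud (np.float64(0.5096542271819764), np.float64(-0.2187866134231212), np.float64(0.05776220943457728))
floor z 0.0001092008524979371 flange z 0.018515010241990093
w 0 814
top fin 42 616.4 23.9 29.3 9.2 18.9 z 0.041
top plate 369 582.7 14.0 103.7 62.2 28.6 z 0.0073
scene fin 58 618.8 26.2 30.6 10.2 23.4 z 0.0421
scene plate 428 585.6 7.8 64.6 93.8 89.1 z 0.0084
```

Call:
{"name": "jog_arm", "arguments": {"rows": [[0.15,-0.04,0,0],[0.32,-0.09,0,0],[0.5,-0.14,0,0],[0.65,-0.18,0,0],[0.7,-0.2,0,0],[0.7,-0.2,0,0],[0.7,-0.2,0,0]]}}

```text
time: 1.78
position: [0.5943, -0.0198, 0.2334]
orientation: [0.903, 0.43, -0.0, 0.0]
force: [-0.3, -0.4, 0.2]
width: 0.0874
grip_force: 0.0
```

```bash
python3 - <<'E'
from h import *
s=take("w2"); p=wcloud(s).reshape(-1,3)
b=(p[:,0]>.53)&(p[:,0]<.65)&(p[:,1]>-.04)&(p[:,1]<.06)
fin=p[b&(p[:,2]>.036)&(p[:,2]<.05)]; pl=p[b&(p[:,2]>.004)&(p[:,2]<.05)]
for t,w in(("fin",fin),("all",pl)):
    (cx,cy),(ww,hh),an=cv2.minAreaRect(w[:,:2].astype(np.float32)*1000); print(t,len(w),round(cx,1),round(cy,1),round(ww,1),round(hh,1),round(an,1),"z",np.median(w[:,2]).round(4))
E
```

```text
1.775 [ 0.5943 -0.0198  0.2334] [ 9.029e-01  4.299e-01 -4.000e-04  4.000e-04] 0.08736491800819658
fin 252 618.2 25.1 32.1 10.6 19.4 z 0.042
all 2035 588.5 14.6 96.0 64.2 19.6 z 0.0087
```

View pics/w2.png

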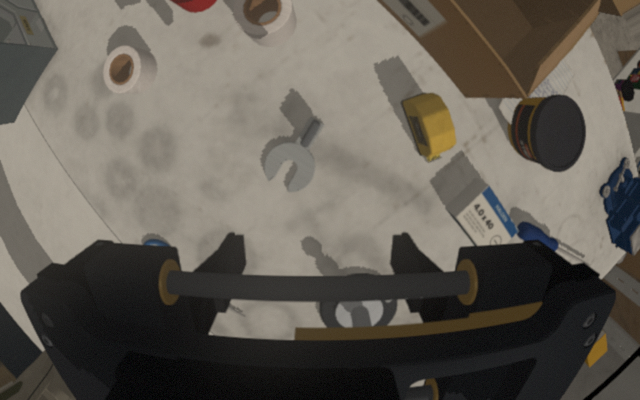

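The wrist view shows the keeper's C at (290,165) with its gap facing down-left and its fin at (313,128). The tall roll is at (263,12). I'll move over the roll.

Call:
{"name": "jog_arm", "arguments": {"rows": [[0.12,-0.04,0,0],[0.3,-0.09,0,0],[0.45,-0.14,0,0],[0.58,-0.18,0,0],[0.62,-0.193,0,0],[0.62,-0.193,0,0],[0.62,-0.193,0,0]]}}

```text
time: 2.7
position: [0.6666, 0.1613, 0.2338]
orientation: [0.903, 0.43, -0.0, 0.001]
force: [0.3, -0.3, 0.3]
width: 0.087
grip_force: 0.0
```

```bash
cat > roll.py <<'E'
from h import *
def roll(s,c,lo,hi,rr=.05):
    p=wcloud(s).reshape(-1,3); r=np.hypot(p[:,0]-c[0],p[:,1]-c[1])
    t=p[(r<rr)&(p[:,2]>lo)&(p[:,2]<hi)][:,:2]; z=np.median(p[(r<rr)&(p[:,2]>lo)&(p[:,2]<hi),2])
    h=t[cv2.convexHull((t*1e4).astype(np.float32),returnPoints=False)[:,0]]
    print("n",len(t),"z",z,"outer",np.round(circ(h),4),"minEnc",cv2.minEnclosingCircle((t*1e3).astype(np.float32)))
E
python3 - <<'E'
from roll import *
s=take("w3"); roll(s,(.6665,.162),.064,.078)
E
```

```text
2.7 [0.6666 0.1613 0.2338] [ 9.028e-01  4.300e-01 -1.000e-04  7.000e-04] 0.08701809952462822
n 1885 z 0.07038327038243075 outer [0.6676 0.1624 0.0308] minEnc ((667.2681884765625, 162.15672302246094), 31.342086791992188)
```

Call:
{"name": "jog_arm", "arguments": {"rows": [[0.0045,0,0.12,0],[0.0045,0,0.3,0],[0.0045,0,0.46,0],[0.0045,0,0.56,0],[0.0045,0,0.61,0],[0.0045,0,0.62,0],[0.0045,0,0.62,0],[0.0045,0,0.62,0]]}}

```text
time: 3.75
position: [0.668, 0.1651, 0.0491]
orientation: [0.902, 0.431, 0.001, 0.0]
force: [0.2, -0.3, 1.1]
width: 0.0872
grip_force: 0.0
```

Call:
{"name": "jog_arm", "arguments": {"rows": [[0,0,0,0],[0,0,0,0],[0,0,0,0],[0,0,0,0],[0,0,0,0],[0,0,0,0],[0,0,0,0],[0,0,0,0]], "fingers": 0, "newtons": 25}}

```text
time: 4.75
position: [0.6675, 0.1647, 0.0477]
orientation: [0.902, 0.431, 0.0, 0.0]
force: [1.6, -1.5, 2.0]
width: 0.0617
grip_force: 25.0
```

Call:
{"name": "jog_arm", "arguments": {"rows": [[0,0,-0.05,0],[0,0,-0.17,0],[0,0,-0.32,0],[0,0,-0.43,0],[0,0,-0.48,0],[0,0,-0.48,0],[0,0,-0.48,0],[0,0,-0.48,0]]}}

```text
time: 5.75
position: [0.6665, 0.1648, 0.1898]
orientation: [0.902, 0.431, -0.001, -0.0]
force: [0.3, 0.1, -2.3]
width: 0.0614
grip_force: 25.0
```

```bash
python3 - <<'E'
from roll import *
s=take("w4"); z=s["pos"][2]+.023; roll(s,s["pos"],z-.006,z+.006,.036)
E
```

```text
5.75 [0.6665 0.1648 0.1898] [ 9.022e-01  4.313e-01 -1.200e-03 -2.000e-04] 0.06143427879955589
n 6469 z 0.2123924488901698 outer [0.6656 0.1647 0.0318] minEnc ((668.4766845703125, 167.1283721923828), 35.3172607421875)
```

View pics/w4.png

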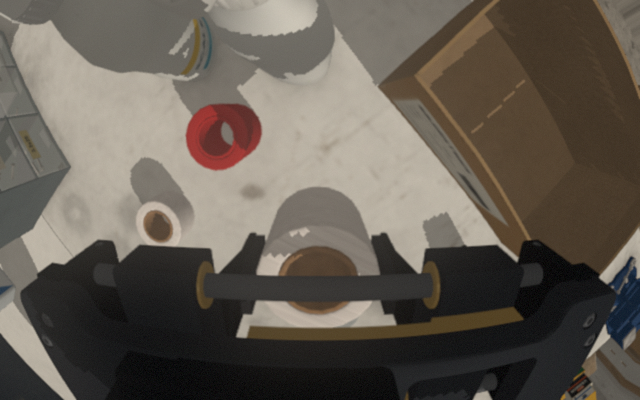

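The roll is held, with its bore at (318,280). To find its centre relative to the TCP, I'll fit the visible side wall.

```bash
cat > held.py <<'E'
from h import *
from scipy.optimize import least_squares
def held(s):
    P=wcloud(s); Rm=Ro.from_quat(s["q"]).as_matrix(); L=(P-s["pos"])@Rm  # tool coords
    br=s["frame"].min(2)>60
    for lo,hi in((-.015,.0),(0,.015),(.015,.03),(.03,.045)):
        w=L[br&(L[...,2]>lo)&(L[...,2]<hi)&(np.hypot(L[...,0],L[...,1])<.038)&(L[...,0]>.012)]
        if len(w)<30: print(lo,len(w)); continue
        r=least_squares(lambda c:np.hypot(w[:,0]-c[0],w[:,1]-c[1])-.031,[0,0],loss="soft_l1",f_scale=.0005)
        print(lo,len(w),r.x.round(4),"rms",np.std(r.fun).round(5))
E
python3 - <<'E'
from held import *
held(dict(np.load("w4.npz")))
E
```

```text
-0.015 959 [-0.0021 -0.0009] rms 0.00027
0 742 [-0.0021 -0.0009] rms 0.00027
0.015 565 [-0.0021 -0.0009] rms 0.00029
0.03 470 [-0.0021 -0.001 ] rms 0.00028
```

Call:
{"name": "jog_arm", "arguments": {"rows": [[-0.08,0.025,0,0],[-0.22,0.07,0,0],[-0.4,0.12,0,0],[-0.58,0.175,0,0],[-0.76,0.23,0,0],[-0.9,0.27,0,0],[-1.0,0.305,0,0],[-1.0,0.305,0,0],[-1.0,0.305,0,0]]}}

```text
time: 6.92
position: [0.5501, -0.1251, 0.1913]
orientation: [0.902, 0.432, 0.0, -0.0]
force: [-0.1, 0.3, -2.9]
width: 0.0614
grip_force: 25.0
```

Call:
{"name": "jog_arm", "arguments": {"rows": [[-0.06,0.02,0,0],[-0.16,0.05,0,0],[-0.26,0.08,0,0],[-0.315,0.095,0,0],[-0.315,0.095,0,0],[-0.315,0.095,0,0],[-0.315,0.095,0,0],[-0.315,0.095,0,0]]}}

```text
time: 7.92
position: [0.5132, -0.2166, 0.1916]
orientation: [0.902, 0.432, 0.0, -0.0]
force: [-0.5, -0.1, -2.0]
width: 0.0612
grip_force: 25.0
```

```bash
python3 - <<'E'
from held import *
from cell import bot
s=take("w5"); held(s); t=bot.observe(); print(t["position"],t["force"])
E
```

```text
7.925 [ 0.5132 -0.2166  0.1916] [ 9.020e-01  4.318e-01  1.000e-04 -0.000e+00] 0.06117440358920996
-0.015 957 [-0.0021 -0.001 ] rms 0.00027
0 741 [-0.0021 -0.001 ] rms 0.00026
0.015 579 [-0.0021 -0.001 ] rms 0.00029
0.03 457 [-0.0021 -0.001 ] rms 0.00029
[ 0.513096   -0.21682774  0.19158325] [ 0.26782786  0.83907806 -2.31895709]
```

View pics/w5.png

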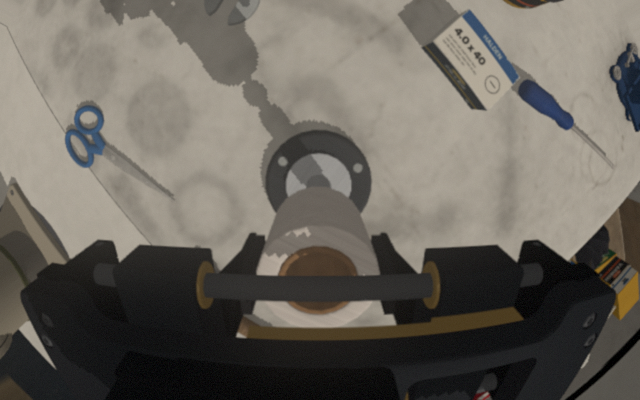

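The roll is above the spindle, with the foot's visible arc centred at column ~318. I'll re-measure the foot from this frame.

```bash
python3 - <<'E'
from h import *
from scipy.optimize import least_squares
for n in("w1","w5"):
    s=dict(np.load(n+".npz")); P=wcloud(s); L=(P-s["pos"])@Ro.from_quat(s["q"]).as_matrix()
    for zlo,zhi,R in((.010,.017,.06),(.0165,.0205,.036)):
        m=(P[...,2]>zlo)&(P[...,2]<zhi)&(np.hypot(P[...,0]-.51,P[...,1]+.219)<R+.008)&(L[...,0]>-.02)
        if R<.05: m&=s["frame"].min(2)>60
        cs,_=cv2.findContours(m.astype(np.uint8),0,cv2.CHAIN_APPROX_NONE); k=max(cs,key=cv2.contourArea)[:,0]
        q=P[k[:,1],k[:,0],:2]; q=q[np.hypot(q[:,0]-.51,q[:,1]+.219)>R-.005]
        r=least_squares(lambda c:np.hypot(q[:,0]-c[0],q[:,1]-c[1])-c[2],[.51,-.219,R],loss="soft_l1",f_scale=.0005)
        print(n,R,len(q),r.x.round(4),np.std(r.fun).round(5))
E
```

```text
w1 0.06 182 [ 0.51   -0.2195  0.0586] 0.00071
w1 0.036 133 [ 0.5099 -0.2195  0.035 ] 0.00087
w5 0.06 196 [ 0.51   -0.2192  0.0584] 0.00064
w5 0.036 129 [ 0.5102 -0.2193  0.0349] 0.00077
```

Call:
{"name": "jog_arm", "arguments": {"rows": [[-0.006,0,0,0],[-0.006,0,0.04,0],[-0.006,0,0.08,0],[-0.006,0,0.12,0],[-0.006,0,0.16,0],[-0.006,0,0.2,0],[-0.006,0,0.2,0],[-0.006,0,0.2,0]]}}

```text
time: 8.98
position: [0.5119, -0.2189, 0.1319]
orientation: [0.902, 0.431, 0.0, 0.0]
force: [-0.3, -0.0, -1.7]
width: 0.0611
grip_force: 25.0
```

Call:
{"name": "jog_arm", "arguments": {"rows": [[0,0,0.03,0],[0,0,0.06,0],[0,0,0.1,0],[0,0,0.14,0],[0,0,0.18,0],[0,0,0.2,0],[0,0,0.21,0],[0,0,0.21,0]]}}

```text
time: 9.98
position: [0.5118, -0.2188, 0.0686]
orientation: [0.902, 0.431, 0.0, 0.0]
force: [1.0, -0.0, -1.7]
width: 0.0608
grip_force: 25.0
```

Call:
{"name": "jog_arm", "arguments": {"rows": [[0,0,0.006,0],[0,0,0.01,0],[0,0,0.014,0],[0,0,0.014,0]]}}

```text
time: 10.48
position: [0.5119, -0.2189, 0.0656]
orientation: [0.902, 0.431, 0.0, 0.0]
force: [-5.1, 1.6, 9.5]
width: 0.061
grip_force: 25.0
```

Contact with the flange, so I'll release and lift.

Call:
{"name": "jog_arm", "arguments": {"rows": [[0,0,0,0],[0,0,0,0],[0,0,0,0],[0,0,0,0],[0,0,0,0]], "fingers": 1}}

```text
time: 11.1
position: [0.5117, -0.2188, 0.0643]
orientation: [0.902, 0.431, 0.0, 0.0]
force: [0.1, -0.1, 0.4]
width: 0.0866
grip_force: 0.0
```

Call:
{"name": "jog_arm", "arguments": {"rows": [[0,0,-0.05,0],[0,0,-0.16,0],[0,0,-0.3,0],[0,0,-0.42,0],[0,0,-0.5,0],[0,0,-0.55,0],[0,0,-0.55,0],[0,0,-0.55,0]]}}

```text
time: 12.1
position: [0.5112, -0.2187, 0.2283]
orientation: [0.902, 0.431, -0.001, -0.001]
force: [0.5, -0.0, -0.0]
width: 0.0869
grip_force: 0.0
```

```bash
python3 - <<'E'
from roll import *
s=take("w6"); roll(s,(.51,-.219),.08,.094,.042)
p=wcloud(s).reshape(-1,3); h=p[(np.hypot(p[:,0]-.51,p[:,1]+.219)<.03)&(p[:,2]>.108)&(p[:,2]<.12)]
print("head",len(h),np.median(h[:,2]),cv2.minEnclosingCircle((h[:,:2]*1e3).astype(np.float32)))
E
```

```text
12.1 [ 0.5112 -0.2187  0.2283] [ 9.022e-01  4.313e-01 -5.000e-04 -5.000e-04] 0.08691503636403437
n 2186 z 0.08828927041627702 outer [ 0.5101 -0.2194  0.0307] minEnc ((510.2333068847656, -219.3926544189453), 31.11703872680664)
head 525 0.11345050450173583 ((509.7386474609375, -219.5904541015625), 12.550625801086426)
```

View pics/w6.png

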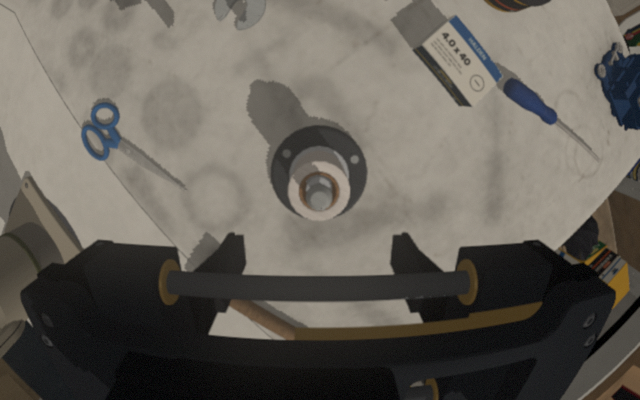

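The roll is seated: its top is at 88 mm, concentric with the head at (319,188). Next is the keeper.

Call:
{"name": "jog_arm", "arguments": {"rows": [[0.08,-0.02,0,0.1],[0.22,-0.06,0,0.25],[0.38,-0.1,0,0.42],[0.54,-0.145,0,0.56],[0.7,-0.19,0,0.65],[0.81,-0.22,0,0.702],[0.857,-0.233,0,0.702],[0.857,-0.233,0,0.702],[0.857,-0.233,0,0.702]]}}

```text
time: 13.28
position: [0.6185, 0.023, 0.2291]
orientation: [0.986, 0.169, -0.0, 0.0]
force: [-0.5, -0.5, 0.5]
width: 0.0869
grip_force: 0.0
```

```bash
cat > keep.py <<'E'
from h import *
def keep(s):
    P=wcloud(s); R=Ro.from_quat(s["q"]).as_matrix(); L=((P-s["pos"])@R).reshape(-1,3); p=P.reshape(-1,3)
    b=(p[:,0]>.53)&(p[:,0]<.65)&(p[:,1]>-.04)&(p[:,1]<.06)
    for t,w in(("fin",b&(p[:,2]>.036)&(p[:,2]<.05)),("all",b&(p[:,2]>.004)&(p[:,2]<.05))):
        for c in(p,L):
            (cx,cy),wh,an=cv2.minAreaRect(c[w,:2].astype(np.float32)*1000); print(t,w.sum(),round(cx,1),round(cy,1),np.round(wh,1),round(an,1),"z",np.median(p[w,2]).round(4))
E
python3 - <<'E'
from keep import *
keep(take("w7"))
E
```

```text
13.275 [0.6185 0.023  0.2291] [ 9.857e-01  1.685e-01 -3.000e-04  5.000e-04] 0.0868682047949743
fin 258 618.2 25.0 [31.6 10.3] 19.5 z 0.042
fin 258 0.5 -2.1 [10.3 31.6] 89.9 z 0.042
all 1942 588.7 13.5 [95.7 63. ] 19.4 z 0.0087
all 1942 -31.1 -1.1 [63.  95.7] 90.0 z 0.0087
```

Call:
{"name": "jog_arm", "arguments": {"rows": [[0.002,-0.004,0.1,0],[0.002,-0.004,0.28,0],[0.002,-0.004,0.45,0],[0.002,-0.004,0.58,0],[0.002,-0.004,0.65,0],[0.002,-0.004,0.68,0],[0.002,-0.004,0.683,0],[0.002,-0.004,0.683,0],[0.002,-0.004,0.683,0]]}}

```text
time: 14.45
position: [0.6196, 0.0265, 0.0256]
orientation: [0.986, 0.169, 0.001, 0.0]
force: [-0.3, 0.7, -0.0]
width: 0.0872
grip_force: 0.0
```

Call:
{"name": "jog_arm", "arguments": {"rows": [[0,0,0,0],[0,0,0,0],[0,0,0,0],[0,0,0,0],[0,0,0,0],[0,0,0,0],[0,0,0,0],[0,0,0,0],[0,0,0,0]], "fingers": 0, "newtons": 40}}

```text
time: 15.58
position: [0.619, 0.0264, 0.0245]
orientation: [0.986, 0.169, 0.0, 0.0]
force: [0.5, 0.3, 0.1]
width: 0.0096
grip_force: 39.9
```

Call:
{"name": "jog_arm", "arguments": {"rows": [[0,0,-0.05,0],[0,0,-0.15,0],[0,0,-0.28,0],[0,0,-0.36,0],[0,0,-0.4,0],[0,0,-0.4,0],[0,0,-0.4,0],[0,0,-0.4,0]]}}

```text
time: 16.58
position: [0.6184, 0.0265, 0.1433]
orientation: [0.986, 0.169, -0.001, -0.0]
force: [0.3, 0.3, -0.9]
width: 0.0096
grip_force: 39.9
```

```bash
python3 - <<'E'
from h import *
s=take("w8"); P=wcloud(s); L=(P-s["pos"])@Ro.from_quat(s["q"]).as_matrix()
b=(abs(L[...,0]+.03)<.09)&(abs(L[...,1])<.06)&(L[...,2]>.0)&(L[...,2]<.04)
print(b.sum()); w=L[b]; print(np.percentile(w,[1,50,99],axis=0))
E
```

```text
16.575 [0.6184 0.0265 0.1433] [ 9.855e-01  1.694e-01 -9.000e-04 -1.000e-04] 0.009624995997726994
1034
[[-0.06463635 -0.01481853  0.00026246]
 [ 0.01018266 -0.00097159  0.01546964]
 [ 0.01499191  0.01339515  0.02150762]]
```

View pics/w8.png

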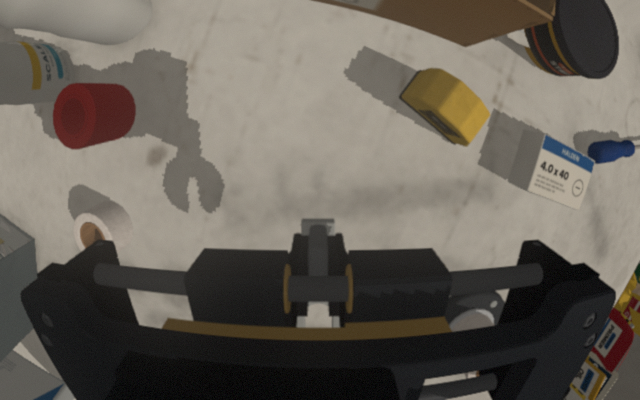

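The keeper is held by its fin at (318,240). I'll move it to a point 70 mm short of the spindle along the slot axis.

Call:
{"name": "jog_arm", "arguments": {"rows": [[-0.03,0.06,0,0],[-0.06,0.17,0,0],[-0.1,0.31,0,0],[-0.14,0.45,0,0],[-0.18,0.57,0,0],[-0.2,0.63,0,0],[-0.207,0.652,0,0],[-0.207,0.652,0,0],[-0.207,0.652,0,0]]}}

```text
time: 17.75
position: [0.626, -0.1767, 0.1445]
orientation: [0.985, 0.171, 0.0, -0.0]
force: [-0.4, 1.6, -1.0]
width: 0.0097
grip_force: 39.9
```

```bash
cat > ins.py <<'E'
from h import *
from cell import bot,snapshot
import sys
def ins(tag):
    o=bot.observe(); R=Ro.from_quat(o["orientation"]).as_matrix(); print(o["position"].round(4),o["force"].round(1),o["time"])
    for n in("top","scene"):
        s=snapshot(n); np.savez(n+tag+".npz",**s); L=(cloud(s)-o["position"])@R; cv2.imwrite(f"pics/{n}{tag}.png",s["frame"])
        pl=L[(L[...,0]<-.018)&(L[...,0]>-.09)&(abs(L[...,1])<.04)&(L[...,2]>.005)&(L[...,2]<.03)]
        if len(pl)>20:
            A=np.c_[pl[:,:2],np.ones(len(pl))]; k=np.linalg.lstsq(A,pl[:,2],rcond=None)[0]
            print(n,len(pl),"ztool plate top slope",k.round(4),"res",np.std(A@k-pl[:,2]).round(4),"min/max",pl.min(0).round(4),pl.max(0).round(4))
        W=cloud(s).reshape(-1,3); h=W[(np.hypot(W[:,0]-.51,W[:,1]+.219)<.02)&(W[:,2]>.108)&(W[:,2]<.125)]
        (cx,cy),r=cv2.minEnclosingCircle((h[:,:2]*1e3).astype(np.float32)); print("  head",len(h),cx,cy,r,np.median(h[:,2]))
        c=np.array([cx/1e3,cy/1e3,0])-o["position"]; print("  head in tool",(R.T@c).round(4)[:2])
ins(sys.argv[1])
E
python3 ins.py a
```

```text
[ 0.626  -0.1767  0.1445] [-0.4  1.6 -1. ] 17.75
top 215 ztool plate top slope [-0.0138  0.0209  0.0172] res 0.002 min/max [-0.0825 -0.0316  0.0116] [-0.0307  0.014   0.0262]
  head 0 0.0 0.0 0.0 nan
  head in tool [-0.5302 -0.3767]
scene 317 ztool plate top slope [-0.0282 -0.0205  0.0155] res 0.0023 min/max [-0.0801 -0.0326  0.0133] [-0.018   0.0319  0.0237]
  head 55 510.1502990722656 -216.5198974609375 11.565583229064941 0.11229563000627055
  head in tool [-0.1226 -0.0013]
  return _methods._mean(a, axis=axis, dtype=dtype,
  ret = ret.dtype.type(ret / rcount)
```

```bash
cat > rel.py <<'E'
from h import *
from scipy.optimize import least_squares
import sys
def rel(tag,pos,q):
    R=Ro.from_quat(q).as_matrix()
    for n in("top","scene"):
        s=dict(np.load(n+tag+".npz")); W=cloud(s); br=s["frame"].min(2)>50; r=np.hypot(W[...,0]-.51,W[...,1]+.218)
        w=W[(r<.036)&(r>.026)&(W[...,2]>.03)&(W[...,2]<.082)]
        if len(w)>20:
            f=least_squares(lambda c:np.hypot(w[:,0]-c[0],w[:,1]-c[1])-.031,[.51,-.218],loss="soft_l1",f_scale=.0005)
            print(n,"roll",len(w),f.x.round(4),np.std(f.fun).round(5),"tool",(R.T@(np.r_[f.x,0]-pos))[:2].round(4))
        L=(W-pos)@R
        for a in np.arange(-.08,-.015,.008):
            m=(abs(L[...,0]-a)<.004)&(abs(L[...,1])<.04)&(L[...,2]>.008)&(L[...,2]<.03); y=np.sort(L[m][:,1])
            if len(y)>3: print(n,a.round(3),len(y),y[[0,-1]].round(4),"mid",((y[0]+y[-1])/2).round(4),"largest gap",np.diff(y).max().round(4),"mid",(y[:-1]+np.diff(y)/2)[np.diff(y).argmax()].round(4),"z",np.median(L[m][:,2]).round(4))
if __name__=="__main__": rel(sys.argv[1],np.array(eval(sys.argv[2])),eval(sys.argv[3]))
E
python3 rel.py a "[.626,-.1767,.1445]" "[.9854,.1703,0,0]"
```

```text
top roll 90 [ 0.5094 -0.2209] 0.00035 tool [-0.1247  0.0026]
top -0.08 11 [-0.0217 -0.0119] mid -0.0168 largest gap 0.0028 mid -0.0187 z 0.0184
top -0.072 26 [-0.027  -0.0099] mid -0.0185 largest gap 0.0019 mid -0.0126 z 0.0173
top -0.064 32 [-0.0312  0.0102] mid -0.0105 largest gap 0.0189 mid 0.0002 z 0.0174
top -0.056 40 [-0.0316  0.0123] mid -0.0096 largest gap 0.0195 mid -0.0003 z 0.0179
top -0.048 48 [-0.0311  0.014 ] mid -0.0086 largest gap 0.0059 mid -0.002 z 0.0176
top -0.04 52 [-0.0302  0.0081] mid -0.011 largest gap 0.0019 mid 0.0072 z 0.0172
top -0.032 6 [-0.024   0.0063] mid -0.0089 largest gap 0.0202 mid -0.0115 z 0.0179
scene roll 413 [ 0.5118 -0.2206] 0.00098 tool [-0.1223  0.003 ]
scene -0.08 16 [-0.0237  0.0209] mid -0.0014 largest gap 0.0237 mid -0.002 z 0.0176
scene -0.072 35 [-0.0264  0.0224] mid -0.002 largest gap 0.0194 mid -0.0015 z 0.0167
scene -0.064 47 [-0.0311  0.0297] mid -0.0007 largest gap 0.0213 mid -0.0009 z 0.0166
scene -0.056 51 [-0.0327  0.0319] mid -0.0004 largest gap 0.0191 mid -0.0004 z 0.0164
scene -0.048 48 [-0.0322  0.0302] mid -0.001 largest gap 0.0126 mid 0.0003 z 0.0168
scene -0.04 47 [-0.0309  0.0286] mid -0.0011 largest gap 0.005 mid -0.0232 z 0.0158
scene -0.032 43 [-0.0277  0.0236] mid -0.002 largest gap 0.0059 mid 0.0177 z 0.0156
scene -0.024 25 [-0.0178  0.0176] mid -0.0001 largest gap 0.0045 mid -0.0042 z 0.0155
scene -0.016 26 [-0.013   0.0086] mid -0.0022 largest gap 0.0024 mid 0.0017 z 0.0157
```

Call:
{"name": "jog_arm", "arguments": {"rows": [[0,0.004,0.03,0],[0,0.0087,0.06,0],[0,0.0087,0.095,0],[0,0.0087,0.095,0],[0,0.0087,0.095,0]]}}

```text
time: 18.48
position: [0.6267, -0.1811, 0.1161]
orientation: [0.986, 0.169, 0.0, 0.0]
force: [-1.0, 0.3, -2.1]
width: 0.0097
grip_force: 39.9
```

Call:
{"name": "jog_arm", "arguments": {"rows": [[-0.03,0,0,0],[-0.06,0,0,0],[-0.08,0,0,0],[-0.08,0,0,0],[-0.08,0,0,0]]}}

```text
time: 19.1
position: [0.6041, -0.189, 0.1161]
orientation: [0.986, 0.169, 0.0, 0.0]
force: [0.1, 0.1, -1.3]
width: 0.0096
grip_force: 39.9
```

```bash
python3 ins.py b 2>/dev/null | head -1; python3 - <<'E'
from rel import *
from cell import bot
o=bot.observe(); print(o["orientation"].round(4)); rel("b",o["position"],o["orientation"])
im=np.load("sceneb.npz")["frame"]; cv2.imwrite("pics/sb.png",cv2.resize(im[120:220,330:480],None,fx=5,fy=5,interpolation=cv2.INTER_CUBIC))
E
```

```text
[ 0.6041 -0.189   0.1161] [ 0.1  0.1 -1.3] 19.1
[ 9.855e-01  1.695e-01  1.000e-04 -0.000e+00]
top roll 82 [ 0.5095 -0.221 ] 0.00033 tool [-0.0999 -0.0013]
top -0.08 35 [-0.0266  0.01  ] mid -0.0083 largest gap 0.0037 mid 0.0024 z 0.027
top -0.072 42 [-0.0266  0.0117] mid -0.0074 largest gap 0.0046 mid -0.0076 z 0.0191
top -0.064 37 [-0.03   0.013] mid -0.0085 largest gap 0.0192 mid -0.0 z 0.0175
top -0.056 30 [-0.0316 -0.009 ] mid -0.0203 largest gap 0.0019 mid -0.0262 z 0.0174
top -0.048 40 [-0.0313  0.0061] mid -0.0126 largest gap 0.0055 mid -0.0012 z 0.0171
top -0.04 36 [-0.0299  0.0054] mid -0.0122 largest gap 0.0021 mid 0.0041 z 0.0172
scene roll 401 [ 0.512  -0.2205] 0.00113 tool [-0.0975 -0.001 ]
scene -0.08 43 [-0.0276  0.0224] mid -0.0026 largest gap 0.005 mid 0.004 z 0.0267
scene -0.072 48 [-0.0277  0.0274] mid -0.0001 largest gap 0.018 mid -0.0017 z 0.0174
scene -0.064 45 [-0.0301  0.029 ] mid -0.0006 largest gap 0.0179 mid 0.0003 z 0.016
scene -0.056 50 [-0.0317  0.0324] mid 0.0004 largest gap 0.0182 mid -0.0019 z 0.0162
scene -0.048 45 [-0.0318  0.0293] mid -0.0013 largest gap 0.0125 mid -0.0001 z 0.0162
scene -0.04 52 [-0.0318  0.0274] mid -0.0022 largest gap 0.0048 mid -0.0074 z 0.0163
scene -0.032 39 [-0.0268  0.0239] mid -0.0015 largest gap 0.0032 mid 0.0183 z 0.0164
scene -0.024 27 [-0.0181  0.0155] mid -0.0013 largest gap 0.0033 mid 0.0052 z 0.0158
scene -0.016 21 [-0.0123  0.006 ] mid -0.0031 largest gap 0.0025 mid -0.0037 z 0.0163
```

View pics/sb.png

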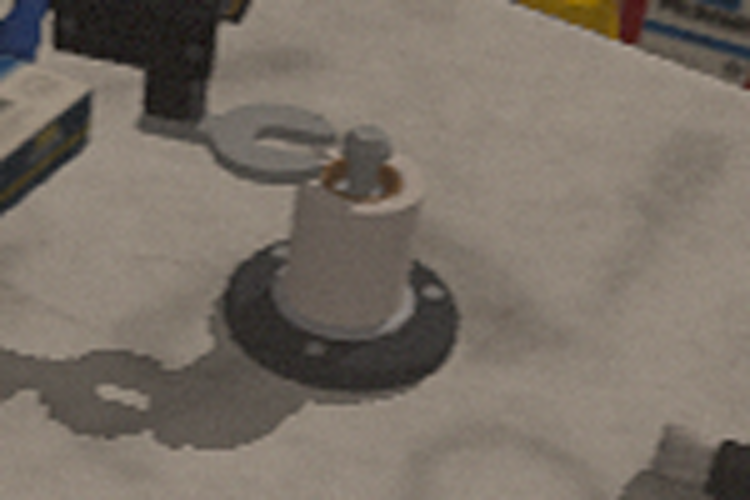

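The crop shows the keeper level above the roll, with its tips at (330,150) just short of the neck and the gap facing the spindle. I'll nudge it 1 mm sideways and feed it in.

Call:
{"name": "jog_arm", "arguments": {"rows": [[0,-0.0035,0,0],[-0.02,-0.0035,0,0],[-0.04,-0.0035,0,0],[-0.06,-0.0035,0,0],[-0.08,-0.0035,0,0],[-0.1,-0.0035,0,0],[-0.1,-0.0035,0,0],[-0.1,-0.0035,0,0]]}}

```text
time: 20.2
position: [0.5755, -0.198, 0.1161]
orientation: [0.986, 0.169, 0.0, 0.0]
force: [-0.6, -0.3, -0.8]
width: 0.0099
grip_force: 39.9
```

Call:
{"name": "jog_arm", "arguments": {"rows": [[-0.012,0,0,0],[-0.024,0,0,0],[-0.036,0,0,0],[-0.048,0,0,0],[-0.052,0,0,0],[-0.052,0,0,0]]}}

```text
time: 20.95
position: [0.5606, -0.2034, 0.1161]
orientation: [0.986, 0.169, 0.0, 0.0]
force: [-0.1, 0.1, -2.2]
width: 0.0094
grip_force: 39.9
```

Call:
{"name": "jog_arm", "arguments": {"rows": [[-0.003,0,0,0],[-0.006,0,0,0],[-0.008,0,0,0],[-0.008,0,0,0]]}}

```text
time: 21.45
position: [0.5584, -0.2041, 0.116]
orientation: [0.986, 0.169, 0.0, 0.0]
force: [0.8, -0.1, -1.3]
width: 0.01
grip_force: 39.9
```

Call:
{"name": "jog_arm", "arguments": {"rows": [[-0.002,0,0,0],[-0.004,0,0,0],[-0.006,0,0,0],[-0.006,0,0,0]]}}

```text
time: 21.95
position: [0.558, -0.2041, 0.1164]
orientation: [0.985, 0.17, 0.001, 0.0]
force: [8.2, 2.0, -4.2]
width: 0.01
grip_force: 39.9
```

The slot end has met the neck. I'll ease back slightly and lower onto the roll.

Call:
{"name": "jog_arm", "arguments": {"rows": [[0.002,0,0.003,0],[0.002,0,0.006,0],[0.002,0,0.008,0],[0.002,0,0.008,0],[0.002,0,0.008,0]]}}

```text
time: 22.58
position: [0.5581, -0.204, 0.1141]
orientation: [0.986, 0.17, 0.001, 0.0]
force: [5.6, 2.6, 2.1]
width: 0.0098
grip_force: 39.9
```

Call:
{"name": "jog_arm", "arguments": {"rows": [[0,0,0.002,0],[0,0,0.003,0],[0,0,0.003,0]]}}

```text
time: 22.95
position: [0.5581, -0.204, 0.1133]
orientation: [0.985, 0.17, 0.001, 0.0]
force: [4.7, 2.0, 1.7]
width: 0.01
grip_force: 39.9
```

Call:
{"name": "jog_arm", "arguments": {"rows": [[0,0,0,0],[0,0,0,0],[0,0,0,0],[0,0,0,0]], "fingers": 0.4}}

```text
time: 23.45
position: [0.557, -0.2047, 0.1126]
orientation: [0.986, 0.169, -0.0, 0.0]
force: [1.0, -0.1, 0.4]
width: 0.0337
grip_force: 0.0
```

Call:
{"name": "jog_arm", "arguments": {"rows": [[0,0,-0.02,0],[0,0,-0.08,0],[0,0,-0.18,0],[0,0,-0.3,0],[0,0,-0.4,0],[0.1,0,-0.4,0],[0.25,0,-0.4,0],[0.3,0,-0.4,0],[0.3,0,-0.4,0],[0.3,0,-0.4,0]]}}

```text
time: 24.7
position: [0.6415, -0.1752, 0.2335]
orientation: [0.986, 0.169, 0.0, 0.0]
force: [0.1, -0.3, -0.0]
width: 0.0348
grip_force: 0.0
```

```bash
python3 - <<'E'
from h import *
from cell import bot,snapshot
o=bot.observe(); print(o["time"],o["position"],o["force"])
R=Ro.from_euler("z",19.5,degrees=True).as_matrix(); sp=np.array([.5101,-.2195,0])
w=take("w9"); S={n:snapshot(n) for n in("top","scene")}
for n,P in (("w",wcloud(w)),("top",cloud(S["top"])),("scene",cloud(S["scene"]))):
    L=(P-sp)@R; m=(L[...,0]>-.04)&(L[...,0]<.075)&(abs(L[...,1])<.036)&(L[...,2]>.0925)&(L[...,2]<.1); q=L[m]
    f=L[(L[...,0]>.03)&(L[...,0]<.08)&(abs(L[...,1])<.03)&(L[...,2]>.125)&(L[...,2]<.14)]
    h=L[(np.hypot(L[...,0],L[...,1])<.016)&(L[...,2]>.107)&(L[...,2]<.12)]
    print(n,len(q),"plate z",np.median(q[:,2]).round(4),"x",np.percentile(q[:,0],[0,1,99,100]).round(4),"y",np.percentile(q[:,1],[1,99]).round(4),"fin",len(f),f.mean(0).round(4) if len(f) else "","head",((h.max(0)+h.min(0))/2).round(4) if len(h) else "")
    for lo,hi in((-.03,-.01),(.012,.03),(.03,.06)):
        a=q[(q[:,0]>lo)&(q[:,0]<hi)]; print("   ",lo,len(a),np.median(a[:,2]).round(4) if len(a) else "")
a=cv2.resize(S["scene"]["frame"][110:210,340:470],None,fx=5,fy=5,interpolation=cv2.INTER_CUBIC); cv2.imwrite("pics/f1.png",a)
E
```

```text
24.7 [ 0.64147678 -0.17520499  0.23346358] [ 0.06527485 -0.28175059 -0.04634848]
24.7 [ 0.6415 -0.1752  0.2335] [9.856e-01 1.690e-01 1.000e-04 4.000e-04] 0.034832814656753926
w 976 plate z 0.0966 x [-0.0299 -0.0278  0.0655  0.0665] y [-0.0312  0.0303] fin 40 [ 0.0643 -0.0006  0.1275] head [ 0.0007 -0.0006  0.1117]
    -0.03 317 0.0967
    0.012 0 
    0.03 99 0.0966
top 305 plate z 0.0955 x [-0.031  -0.0288  0.0617  0.0641] y [-0.0227  0.0291] fin 54 [ 0.0487 -0.0008  0.129 ] head [-0.0013 -0.0009  0.1124]
    -0.03 57 0.0957
    0.012 109 0.0954
    0.03 33 0.0958
scene 290 plate z 0.0965 x [-0.0295 -0.0283  0.0649  0.066 ] y [-0.0306  0.0315] fin 52 [0.051  0.0008 0.1288] head [0.001  0.0028 0.1119]
    -0.03 76 0.0963
    0.012 72 0.0966
    0.03 54 0.0964
```

View pics/f1.png

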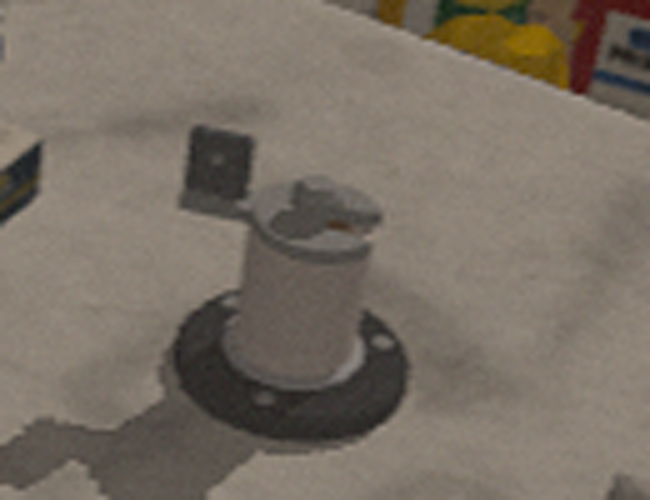

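The keeper lies flat on the roll at (310,220), with its plate top level at about 96.5 mm. The neck is in the slot and the fin is up at (220,160). The gripper is clear, so I'll hand it in.

```bash
python3 -c "
from cell import bot
print(bot.sign_off())"
```

```text
the job is handed in; nothing more can be done
None
```

The tall roll is down on the spindle's flange, the keeper is fully home on the neck and flat on the roll with its fin up, and I handed the job in at about 25 s; no verdict came back.

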